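# Sort the watering fittings into their trays

### The arm

A 6-joint arm with a two-finger parallel gripper is mounted at the origin on the work surface. World frame = base frame: x ahead of the robot, y to its left, z up, the work surface at z = 0. Lengths are in m, angles in rad, forces in N, time in s.
With the tool pointing down it reaches from about 0.25 to 0.85 m from the base axis. Payload 12.5 kg.
Tool frame: the origin (TCP) lies midway between the tips of the shut fingers; the grasp point (between the pads) lies 19 mm behind it; y points along the fingers, z is the direction in which the jaws open and shut, and the axes are right-handed (so a half turn about y gives the same grasp; the last joint's range is limited). The gripper opens to 93 mm and grips with 3 to 60 N. Pads are 15 mm wide; open, the fingers measure 128 mm over their backs; the gripper's body (75 mm by 188 mm) begins 65 mm behind the grasp point.
Start: joints at [-1.249, 0.351, 1.652, -0, 1.139, -0.085], TCP at [0.218, -0.505, 0.219] pointing down, gripper open.
Joint ranges: [-2.75, 2.75], [-0.79, 2.1], [0.01, 2.65], [-1.57, 4.71], [0.07, 3.14], [-2.87, 2.87]. Speed limits (rad/s): [2.22, 2.22, 2.79, 3.14, 3.14, 3.14].

### API

Orientations are given as [roll, pitch, yaw] about the fixed x, y, z axes, in that order (R = Rz(yaw) Ry(pitch) Rx(roll)).
In Python, from workcell import telemetry, vision, ticket, nets gives the robot as it stands.
- The arm moves only by the shell command python3 -m creep 'ROWS' [OPENING] [FORCE]. ROWS is JSON, a list of rows, each a list of 2 entries, a list of its own where there are three numbers: the shift along the tool's x, y, z in m, then the turn, a rotation vector about the tool's x, y, z in degrees. A call has 1 to 10 rows; each row is the pose to reach, as a shift and turn from the pose measured when the call began, along the tool's axes at that moment; what a row does not reach only later rows make up. A row lasts 1/10 s, in which the tool goes at most 50 mm and 8.59 degrees, less where a joint would pass 70% of its speed; a pose out of reach is approached as far as the arm can. A call with a gripper value outside its range is refused whole. OPENING is the opening, from 0 (shut) to 1 (fully open), set as the call begins (- or left out, the last holds). The fingers move at their own pace and stop on an object; FORCE is the grip in N (left out, the last holds). Time passes only in rows, so rows that repeat a pose let the fingers close. It gives the time, the measured TCP pose, the force and the opening at its end, in the units of the state.
- telemetry.state(): the state, without advancing time (a new reading comes with each control period).
- vision.capture(name): name is "scene" or "side" or "wrist"; returns the picture (400x640x3 uint8, red, green, blue); there is no depth.
- vision.camera_model(name): a dict with "K" (3x3 intrinsics, pixels), "rvec" (rotation vector, rad) and "tvec" (3), from world to camera coordinates, as OpenCV has them. Camera axes: x right, y down, z forward; pixel columns grow to the right and rows downward; lengths in m; the calibration is good to about 2 mm. The wrist camera is an equidistant fisheye: a pixel r from the principal point sees the ray r / f radians off the axis. A picture is of the moment at which its call begins: read the wrist's pose just before it. camera_model takes no time and is no camera call; for the wrist camera it gives the pose at the moment of the call.
- ticket.job_done(): hands the job in, once; it reports no verdict.
Trained networks look in the newest picture that a camera, given by its name, has taken for a name from the list of things; names that differ only in an ending like _2 or _b are one class to them, and where a whole thing is asked for, a point or a joint stands for the part that bears it (a point fixed in the world has none). Each returns a list of dicts, best first, with "conf" (0 to 1); they miss things now and then, are a little off and sometimes report something else, mostly with a low value. They report only what shows in the picture. A call takes as long as a camera call. They do not tell look-alikes from the thing itself.
- nets.recognise(camera, thing): "position" ([x, y, z] in m, in world coordinates, good to about 4 mm: the middle of the surface that is visible of it).
- nets.landmark_of(camera, thing): "position" ([x, y, z] in m, in world coordinates, good to about 4 mm: a listed point, or the origin of a listed thing).
The state is a dict: "time": time; "q": joint angles; "joint_vel": joint speeds; "joint_torque": joint torques, N m; "eef_pos": TCP position; "tool_rot": TCP orientation; "force": force on the tool from outside, world axes, zero at the start; "torque": the same for the moment, N m; "opening": finger opening in m.
Only numpy, scipy, OpenCV 4.12 (cv2) and the standard library are available. Lean on these libraries where they do the work, as an engineer would, in place of code of your own. Each camera call takes 0.05 s, during which the arm holds its last target. There are 200 camera calls.

### The job

Sort the five watering fittings on the potting bench into the colour-lined trays: the two brass ones into the yellow tray, the two blue ones into the blue tray, and the black sprinkler with the red cap into the red tray. Stand each one upright on the floor of a bay, no more than one to a bay, and leave the clay pot and the tin where they are.

Things in the scene. Friction and masses are not known exactly. Their poses are not given: they have to be found in the camera images.
- brass_coupler: Brass hose coupler, 60 mm tall: knurled foot about 37 mm across up to 20 mm, narrow neck, then a smooth 30 mm barrel from 24 to 60 mm height with a wide dark bore (19 mm) in its top. About 120 g. Loose, standing upright; origin at the centre of its underside, z up along its axis; round, so yaw does not matter.
- brass_nozzle: Brass hose nozzle, 64 mm tall: knurled foot about 37 mm across up to 20 mm, smooth 30 mm barrel from 20 to 52 mm height, then a cone narrowing to a 14 mm tip. About 120 g. Loose, standing upright; origin at the centre of its underside, z up along its axis; round, so yaw does not matter.
- blue_connector: Blue plastic hose connector, 60 mm tall: knurled foot about 39 mm across up to 20 mm, smooth 32 mm barrel from 20 to 60 mm height with a black bore (20 mm) in its top. About 50 g. Loose, standing upright; origin at the centre of its underside, z up along its axis; round, so yaw does not matter.
- blue_plug: Blue plastic hose plug, 63 mm tall: the same knurled foot (39 mm, up to 20 mm) and smooth 32 mm barrel (20 to 60 mm height) but with a white button (20 mm) on top. About 50 g. Loose, standing upright; origin at the centre of its underside, z up along its axis; round, so yaw does not matter.
- sprinkler: Black sprinkler head, 62 mm tall: flange 38 mm across up to 12 mm, smooth black 30 mm body from 12 to 50 mm height, red cap 34 mm across from 50 to 60 mm with a small black bar on top. About 60 g. Loose, standing upright; origin at the centre of its underside, z up along its axis; round, so yaw does not matter.
- yellow_tray: Shallow black tray with a yellow floor, fixed to the bench: 76 (x) x 140 (y) x 22 mm high outside; walls and floor 4 mm thick. A 4 mm cross wall, as high as the rim, parts it into two bays, each 68 (x) x 64 (y) mm inside, centred at y = +34 and -34 mm in its frame. Origin: centre of its underside; z up; x within 0.2 rad of world x. Small lips jut 7 mm out at its y ends.
- blue_tray: Shallow black tray with a blue floor, fixed to the bench: 76 (x) x 140 (y) x 22 mm high outside; walls and floor 4 mm thick. A 4 mm cross wall, as high as the rim, parts it into two bays, each 68 (x) x 64 (y) mm inside, centred at y = +34 and -34 mm in its frame. Origin: centre of its underside; z up; x within 0.2 rad of world x. Small lips jut 7 mm out at its y ends.
- red_tray: Shallow black tray with a red floor, fixed to the bench: 76 (x) x 140 (y) x 22 mm high outside; walls and floor 4 mm thick. A 4 mm cross wall, as high as the rim, parts it into two bays, each 68 (x) x 64 (y) mm inside, centred at y = +34 and -34 mm in its frame. Origin: centre of its underside; z up; x within 0.2 rad of world x. Small lips jut 7 mm out at its y ends.
- clay_pot: Open terracotta flower pot, 90 mm across the rim, 80 mm tall, loose, standing beside the work; not to be disturbed. Origin at the centre of its underside.
- tin: Closed round can, grey steel with a white label and pale top, 76 mm across, 100 mm tall, loose, standing beside the work; not to be disturbed. Origin at the centre of its underside.
There are look-alikes about, which are no part of the job. Several things have the shape of the sprinkler; the one meant has the colours described above.

How it is judged:
At the end, for the whole second after the job is handed in: Brass fittings in the yellow tray and blue in the blue tray, one per bay; sprinkler in either bay of the red tray. Each: underside under 10 mm above the tray's underside, axis within 22 mm of the bay centre along tray x and y, upright within 0.15 rad, under 20 mm/s ((((x of brass_coupler in the frame of yellow_tray between -0.022 and 0.022 m and y of brass_coupler in the frame of yellow_tray between 0.012 and 0.056 m and z of brass_coupler in the frame of yellow_tray below 0.01 m) and (x of brass_nozzle in the frame of yellow_tray between -0.022 and 0.022 m and y of brass_nozzle in the frame of yellow_tray between -0.056 and -0.012 m and z of brass_nozzle in the frame of yellow_tray below 0.01 m)) or ((x of brass_coupler in the frame of yellow_tray between -0.022 and 0.022 m and y of brass_coupler in the frame of yellow_tray between -0.056 and -0.012 m and z of brass_coupler in the frame of yellow_tray below 0.01 m) and (x of brass_nozzle in the frame of yellow_tray between -0.022 and 0.022 m and y of brass_nozzle in the frame of yellow_tray between 0.012 and 0.056 m and z of brass_nozzle in the frame of yellow_tray below 0.01 m))) and (((x of blue_connector in the frame of blue_tray between -0.022 and 0.022 m and y of blue_connector in the frame of blue_tray between 0.012 and 0.056 m and z of blue_connector in the frame of blue_tray below 0.01 m) and (x of blue_plug in the frame of blue_tray between -0.022 and 0.022 m and y of blue_plug in the frame of blue_tray between -0.056 and -0.012 m and z of blue_plug in the frame of blue_tray below 0.01 m)) or ((x of blue_connector in the frame of blue_tray between -0.022 and 0.022 m and y of blue_connector in the frame of blue_tray between -0.056 and -0.012 m and z of blue_connector in the frame of blue_tray below 0.01 m) and (x of blue_plug in the frame of blue_tray between -0.022 and 0.022 m and y of blue_plug in the frame of blue_tray between 0.012 and 0.056 m and z of blue_plug in the frame of blue_tray below 0.01 m))) and ((x of sprinkler in the frame of red_tray between -0.022 and 0.022 m and y of sprinkler in the frame of red_tray between 0.012 and 0.056 m and z of sprinkler in the frame of red_tray below 0.01 m) or (x of sprinkler in the frame of red_tray between -0.022 and 0.022 m and y of sprinkler in the frame of red_tray between -0.056 and -0.012 m and z of sprinkler in the frame of red_tray below 0.01 m)) and angle between each of brass_coupler, brass_nozzle, blue_connector, blue_plug, sprinkler's own z axis and vertical below 0.15 rad and linear speed of each of brass_coupler, brass_nozzle, blue_connector, blue_plug, sprinkler below 0.02 m/s); the robot touches nothing.
It fails at once if the clay pot is shifted by more than 20 mm or tipped (distance of clay_pot from where it was at the start of the episode above 0.02 m or angle between clay_pot's own z axis and vertical above 0.3 rad).
It fails at once if the tin is shifted by more than 20 mm or tipped (distance of tin from where it was at the start of the episode above 0.02 m or angle between tin's own z axis and vertical above 0.3 rad).
It also fails if it takes over 120 s, if anything falls off the work surface, if the arm or the gripper's body presses on something with over 40 N, if the wrist force passes 120 N, or if a joint passes its speed limit or range.

## Working session

There is one attempt and no reset: what is moved stays moved. The work goes in short steps, Python scripts to look and compute and a shell command to move; the robot and the scene stay as the last step left them, time stands still between calls to the robot, and variables do not carry over. Pictures are saved under pics/ and viewed, about 12 in all and at most 16, crops included, and the job is handed in when it is done.

```bash
mkdir -p pics
python3 - <<'E'
from workcell import telemetry, vision, nets
import cv2
for c in ("scene","side"):
    im=vision.capture(c); cv2.imwrite(f"pics/{c}0.png",im[:,:,::-1])
    for t in "brass_coupler brass_nozzle blue_connector blue_plug sprinkler yellow_tray blue_tray red_tray clay_pot tin".split():
        m=vision.camera_model(c); 
        import numpy as np
        for d in nets.landmark_of(c,t)[:4]:
            p=np.array(d["position"]); uv=cv2.projectPoints(p[None],np.array(m["rvec"]),np.array(m["tvec"]),np.array(m["K"]),None)[0].ravel()
            print(c,t,round(d["conf"],2),p.round(3),uv.round())
s=telemetry.state(); print(s["time"],s["eef_pos"],s["tool_rot"],s["opening"])
E
```

```text
scene brass_coupler 0.65 [ 0.465  0.118 -0.002] [344. 190.]
scene brass_nozzle 0.54 [ 0.436 -0.269 -0.005] [206. 228.]
scene brass_nozzle 0.33 [ 0.432  0.275 -0.004] [386. 168.]
scene blue_connector 0.76 [ 0.483 -0.11   0.   ] [271. 219.]
scene blue_plug 0.57 [ 0.475 -0.01   0.003] [304. 205.]
scene sprinkler 0.8 [0.448 0.343 0.   ] [408. 164.]
scene sprinkler 0.75 [ 0.432  0.272 -0.006] [385. 169.]
scene sprinkler 0.6 [0.414 0.19  0.002] [358. 171.]
scene yellow_tray 0.71 [ 0.61 -0.21  0.  ] [249. 269.]
scene yellow_tray 0.38 [ 0.433  0.271 -0.004] [385. 169.]
scene blue_tray 0.87 [ 0.607 -0.006  0.001] [327. 238.]
scene red_tray 0.95 [0.617 0.192 0.001] [397. 216.]
scene red_tray 0.37 [ 0.43   0.274 -0.006] [385. 169.]
scene clay_pot 0.79 [ 0.468  0.46  -0.   ] [443. 157.]
scene tin 0.8 [ 0.458 -0.439  0.001] [138. 256.]
side brass_coupler 0.45 [0.463 0.118 0.   ] [310. 235.]
side brass_nozzle 0.74 [ 0.437 -0.267  0.005] [386. 185.]
side brass_nozzle 0.56 [0.432 0.275 0.001] [283. 267.]
side blue_connector 0.74 [ 0.484 -0.108  0.001] [348. 200.]
side blue_connector 0.17 [ 0.438 -0.269  0.004] [386. 185.]
side blue_plug 0.79 [ 0.474 -0.006  0.001] [332. 215.]
side sprinkler 0.94 [0.444 0.347 0.002] [260. 280.]
side sprinkler 0.69 [0.413 0.194 0.002] [309. 254.]
side sprinkler 0.53 [ 0.431  0.271 -0.003] [284. 268.]
side yellow_tray 0.89 [ 0.609 -0.207 -0.002] [333. 179.]
side blue_tray 0.63 [ 0.604 -0.008  0.002] [298. 201.]
side blue_tray 0.46 [0.46  0.122 0.001] [310. 236.]
side red_tray 0.71 [0.617 0.195 0.002] [250. 228.]
side clay_pot 0.91 [ 0.472  0.466 -0.   ] [215. 303.]
side tin 0.6 [ 0.459 -0.441 -0.001] [404. 166.]
1.1 [ 0.21761719 -0.50507613  0.21863504] [-1.57083271e+00 -2.91874151e-05 -2.73483410e+00] 0.09289941113630541
```

Run:
```python
import cv2,numpy as np
a=cv2.imread("pics/scene0.png")[120:320,100:500]; b=cv2.imread("pics/side0.png")[140:340,190:450]
cv2.imwrite("pics/a1.png",cv2.resize(a,None,fx=2,fy=2,interpolation=3)); cv2.imwrite("pics/b1.png",cv2.resize(b,None,fx=3,fy=3,interpolation=3))
```

```text
(no output)
```

View pics/a1.png

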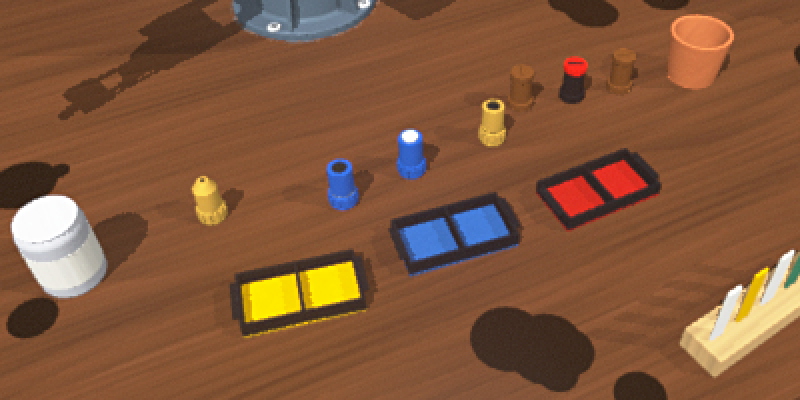

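View pics/b1.png

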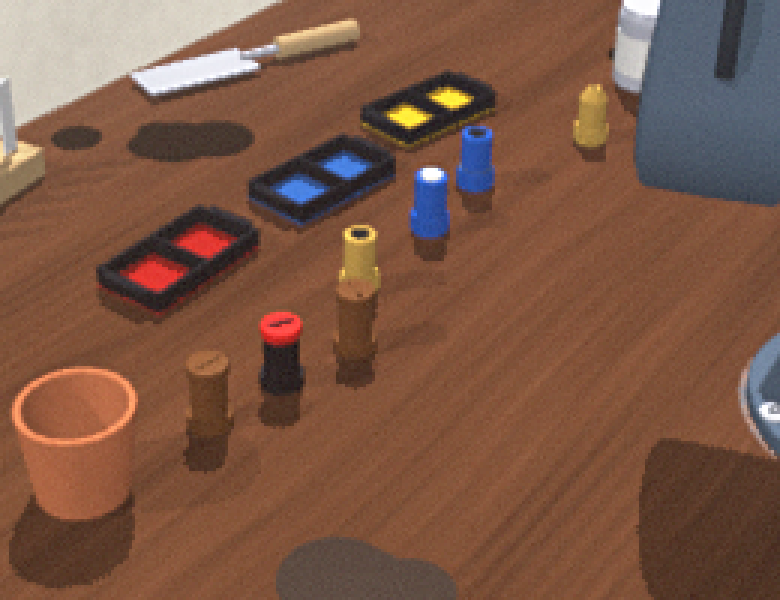

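The scene crop shows:
- The tin is at (130,245) and the brass nozzle at (205,222).
- The blue connector with a black bore is at (271,212), and the blue plug with a white top at (305,197).
- The brass coupler is at (346,182) and the clay pot at (449,145).

Sprinkler shapes are at (361,163), (387,160) and (411,155). The outer two are all brown. Only (387,160), at world (0.432, 0.272), is black with a red cap, and both enlarged crops confirm it.

Next I'll get the tray yaws.

Run:
```python
from workcell import vision
import cv2,numpy as np
C=dict(yellow=((20,35),(.61,-.208)),blue=((100,125),(.606,-.007)),red=((0,8),(.617,.193)))
for c in ("scene","side"):
    im=cv2.imread(f"pics/{c}0.png"); h=cv2.cvtColor(im,cv2.COLOR_BGR2HSV); m=vision.camera_model(c)
    K=np.array(m["K"]);R=cv2.Rodrigues(np.array(m["rvec"]))[0];t=np.array(m["tvec"]).ravel()
    H=np.linalg.inv(K@np.c_[R[:,0],R[:,1],R[:,2]*.004+t])
    for n,((lo,hi),ctr) in C.items():
        k=((h[...,0]>=lo)&(h[...,0]<=hi)&(h[...,1]>150)&(h[...,2]>110)).astype(np.uint8)
        N,_,st,ce=cv2.connectedComponentsWithStats(k,connectivity=4)
        P=[]
        for i in range(1,N):
            if st[i,4]<25: continue
            w=H@[*ce[i],1]; w=w[:2]/w[2]
            if np.hypot(*(w-ctr))<.06: P.append((w,st[i,4]))
        P=sorted(P,key=lambda p:p[0][1]); print(c,n,[(p.round(3),a) for p,a in P])
        if len(P)>1: d=P[-1][0]-P[0][0]; print("  mid",(P[-1][0]+P[0][0])/2,"yaw",np.arctan2(-d[0],d[1]).round(3),"len",np.hypot(*d).round(3))
```

```text
scene yellow [(array([ 0.598, -0.239]), np.int32(552)), (array([ 0.645, -0.232]), np.int32(53)), (array([ 0.61 , -0.172]), np.int32(534))]
  mid [ 0.60387128 -0.205744  ] yaw -0.181 len 0.068
scene blue [(array([ 0.597, -0.037]), np.int32(373)), (array([0.604, 0.03 ]), np.int32(359))]
  mid [ 0.60042033 -0.003481  ] yaw -0.105 len 0.068
scene red [(array([0.614, 0.165]), np.int32(339)), (array([0.613, 0.234]), np.int32(308))]
  mid [0.61360346 0.19943352] yaw 0.014 len 0.069
side yellow [(array([ 0.611, -0.253]), np.int32(71)), (array([ 0.622, -0.185]), np.int32(75))]
  mid [ 0.61621509 -0.21886586] yaw -0.161 len 0.069
side blue [(array([ 0.609, -0.052]), np.int32(74)), (array([0.616, 0.017]), np.int32(83))]
  mid [ 0.61239708 -0.01735804] yaw -0.109 len 0.069
side red [(array([0.627, 0.151]), np.int32(132)), (array([0.627, 0.22 ]), np.int32(153))]
  mid [0.62713108 0.18524045] yaw 0.009 len 0.069
```

```bash
python3 -m creep '[[[0.0,0,0],[0,-66.6,0]],[[0.0,0,0],[0,-66.6,0]],[[0.0,0,0],[0,-66.6,0]],[[0.0,0,0],[0,-66.6,0]],[[0,0,0],[0,-66.6,0]],[[0,0,0],[0,-66.6,0]],[[0,0,0],[0,-66.6,0]],[[0,0,0],[0,-66.6,0]],[[0,0,0],[0,-66.6,0]],[[0,0,0],[0,-66.6,0]]]' 1
```

```text
time: 2.1
eef_pos: [0.2176, -0.5051, 0.2187]
tool_rot: [-1.571, -0.0, -1.576]
force: [-0.1, 0.4, 0.4]
opening: 0.093
```

```bash
python3 -m creep '[[[-0.237,0.069,0.219],[0,0,0]],[[-0.237,0.069,0.219],[0,0,0]],[[-0.237,0.069,0.219],[0,0,0]],[[-0.237,0.069,0.219],[0,0,0]],[[-0.237,0.069,0.219],[0,0,0]],[[-0.237,0.069,0.219],[0,0,0]],[[-0.237,0.069,0.219],[0,0,0]],[[-0.237,0.069,0.219],[0,0,0]],[[-0.237,0.069,0.219],[0,0,0]]]'
python3 - <<'E'
from workcell import vision,nets,telemetry
import cv2,numpy as np
im=vision.capture("wrist"); cv2.imwrite("pics/w1.png",im[:,:,::-1])
for t in ("brass_nozzle","yellow_tray","blue_connector"):
    for d in nets.landmark_of("wrist",t)[:2]: print(t,round(d["conf"],2),np.round(d["position"],3))
s=telemetry.state(); print(s["eef_pos"],s["tool_rot"])
E
```

```text
time: 3.0
eef_pos: [0.438, -0.269, 0.1496]
tool_rot: [-1.571, 0.0, -1.576]
force: [0.3, 0.2, 0.9]
opening: 0.0932
brass_nozzle 0.83 [ 0.44  -0.269 -0.001]
blue_connector 0.69 [ 0.484 -0.108 -0.003]
[ 0.43736283 -0.27010058  0.14992822] [-1.57041776e+00 -3.73115131e-04 -1.57799038e+00]
```

View pics/w1.png

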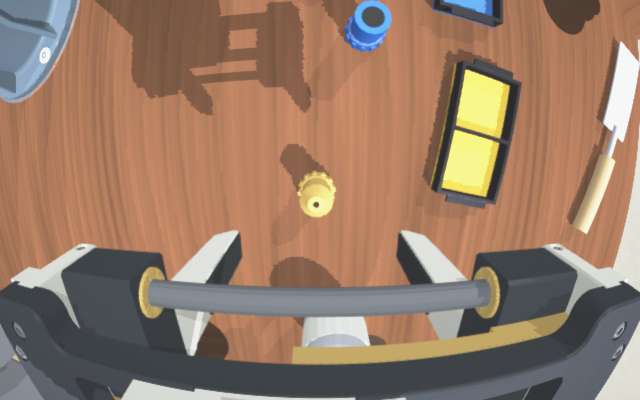

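The wrist picture shows the nozzle at (317,195), centred between the open fingers, with the yellow tray at (475,130). I'll descend and grip.

```bash
python3 -m creep '[[[0,0.05,0],[0,0,0]],[[0,0.1,0],[0,0,0]],[[0,0.127,0],[0,0,0]],[[0,0.127,0],[0,0,0]],[[0,0.127,0],[0,0,0]]]'
python3 -m creep '[[[0,0,0],[0,0,0]],[[0,0,0],[0,0,0]],[[0,0,0],[0,0,0]],[[0,0,0],[0,0,0]],[[0,0,0],[0,0,0]],[[0,0,0],[0,0,0]],[[0,0,0],[0,0,0]],[[0,0,0],[0,0,0]]]' 0 20
```

```text
time: 3.7
eef_pos: [0.4374, -0.2708, 0.0237]
tool_rot: [-1.57, -0.001, -1.579]
force: [0.1, -0.4, 0.3]
opening: 0.0924
time: 4.5
eef_pos: [0.4374, -0.2708, 0.0237]
tool_rot: [-1.57, -0.0, -1.579]
force: [-3.8, 0.1, 2.8]
opening: 0.0336
```

```bash
python3 -m creep '[[[0,0,0],[0,0,0]],[[0,0,0],[0,0,0]],[[0,0,0],[0,0,0]],[[0,0,0],[0,0,0]],[[0,-0.03,0],[0,0,0]],[[0,-0.07,0],[0,0,0]],[[0,-0.09,0],[0,0,0]],[[0,-0.09,0],[0,0,0]]]'
```

```text
time: 5.3
eef_pos: [0.4386, -0.2716, 0.1162]
tool_rot: [-1.566, -0.003, -1.579]
force: [0.8, 0.1, -1.8]
opening: 0.0294
```

```bash
python3 -m creep '[[[-0.007,0,0.04],[0,0,0]],[[-0.014,0,0.08],[0,0,0]],[[-0.021,0,0.12],[0,0,0]],[[-0.026,0,0.15],[0,0,0]],[[-0.028,0,0.165],[0,0,0]],[[-0.028,0,0.165],[0,0,0]],[[-0.028,0.03,0.165],[0,0,0]],[[-0.028,0.06,0.165],[0,0,0]],[[-0.028,0.06,0.165],[0,0,0]]]'
python3 - <<'E'
from workcell import vision,nets,telemetry
import cv2,numpy as np
im=vision.capture("wrist"); cv2.imwrite("pics/w2.png",im[:,:,::-1])
s=telemetry.state(); print(s["eef_pos"],s["tool_rot"])
E
```

```text
time: 6.2
eef_pos: [0.6007, -0.2442, 0.0521]
tool_rot: [-1.574, 0.0, -1.58]
force: [-0.8, 0.8, -1.7]
opening: 0.0295
[ 0.60207237 -0.2447537   0.05473724] [-1.57074153e+00 -1.25209314e-03 -1.57950456e+00]
```

View pics/w2.png

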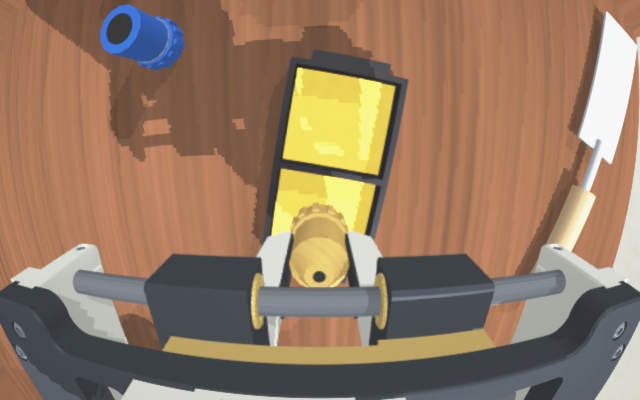

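The picture shows the nozzle at (320,245) held over the near yellow bay, centred between its walls. I'll lower and release.

```bash
python3 -m creep '[[[0,0.015,0],[0,0,0]],[[0,0.026,0.001],[0,0,0]],[[0,0.026,0.001],[0,0,0]],[[0,0.026,0.001],[0,0,0]]]'
python3 -m creep '[[[0,0,0],[0,0,0]],[[0,0,0],[0,0,0]],[[0,0,0],[0,0,0]],[[0,0,0],[0,0,0]],[[0,0,0],[0,0,0]],[[0,-0.03,0],[0,0,0]],[[0,-0.07,0],[0,0,0]],[[0,-0.11,0],[0,0,0]],[[0,-0.11,0],[0,0,0]]]' 1
```

```text
time: 6.65
eef_pos: [0.6031, -0.2449, 0.0289]
tool_rot: [-1.571, -0.001, -1.58]
force: [-0.3, -0.4, -0.8]
opening: 0.0297
time: 7.55
eef_pos: [0.6055, -0.2458, 0.1448]
tool_rot: [-1.563, -0.005, -1.579]
force: [-0.2, 0.0, 1.1]
opening: 0.092
```

```bash
python3 -m creep '[[[-0.03,0,-0.03],[0,0,0]],[[-0.065,0,-0.06],[0,0,0]],[[-0.1,0,-0.09],[0,0,0]],[[-0.136,0,-0.121],[0,0,0]],[[-0.136,0,-0.121],[0,0,0]],[[-0.136,0.04,-0.121],[0,0,0]],[[-0.136,0.08,-0.121],[0,0,0]],[[-0.136,0.12,-0.121],[0,0,0]],[[-0.136,0.12,-0.121],[0,0,0]],[[-0.136,0.12,-0.121],[0,0,0]]]'
python3 -m creep '[[[0,0,0],[0,0,0]],[[0,0,0],[0,0,0]],[[0,0,0],[0,0,0]],[[0,0,0],[0,0,0]],[[0,0,0],[0,0,0]],[[0,0,0],[0,0,0]],[[0,0,0],[0,0,0]],[[0,0,0],[0,0,0]],[[0,0,0],[0,0,0]],[[0,0,0],[0,0,0]]]' 0 15
```

```text
time: 8.55
eef_pos: [0.4869, -0.1097, 0.0233]
tool_rot: [-1.564, -0.005, -1.58]
force: [-0.4, 0.2, 0.7]
opening: 0.0926
time: 9.55
eef_pos: [0.4868, -0.1096, 0.0233]
tool_rot: [-1.564, -0.005, -1.58]
force: [-1.0, 0.3, 2.0]
opening: 0.0319
```

```bash
python3 -m creep '[[[0,-0.03,0],[0,0,0]],[[0,-0.06,0],[-0.4,0,0]],[[-0.02,-0.08,0.03],[-0.4,0,0]],[[-0.04,-0.08,0.07],[-0.4,0,0]],[[-0.067,-0.08,0.115],[-0.4,0,0]],[[-0.067,-0.08,0.115],[-0.4,0,0]],[[-0.067,-0.05,0.115],[-0.4,0,0]],[[-0.067,-0.03,0.115],[-0.4,0,0]],[[-0.067,-0.03,0.115],[-0.4,0,0]]]'
python3 - <<'E'
from workcell import vision,nets,telemetry
import cv2,numpy as np
im=vision.capture("wrist"); cv2.imwrite("pics/w3.png",im[:,:,::-1])
s=telemetry.state(); print(s["eef_pos"],s["tool_rot"],s["opening"])
E
```

```text
time: 10.45
eef_pos: [0.6, -0.0434, 0.0511]
tool_rot: [-1.576, -0.004, -1.58]
force: [0.1, 0.5, 0.2]
opening: 0.0316
[ 0.60106853 -0.04360573  0.0528559 ] [-1.57351167 -0.0044765  -1.57968629] 0.0317867946667299
```

View pics/w3.png

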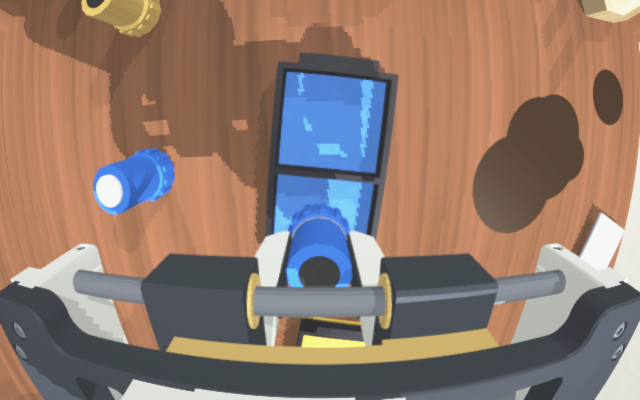

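The connector, at (320,250), is held over the near blue bay and centred. The plug still stands at (130,180).

```bash
python3 -m creep '[[[0,0.015,0],[0,0,0]],[[0,0.024,0.001],[0.1,0,0.2]],[[0,0.024,0.001],[0.1,0,0.2]],[[0,0.024,0.001],[0.1,0,0.2]]]'
python3 -m creep '[[[0,0,0],[0,0,0]],[[0,0,0],[0,0,0]],[[0,0,0],[0,0,0]],[[0,0,0],[0,0,0]],[[0,0,0],[0,0,0]],[[0,-0.03,0],[0,0,0]],[[0,-0.07,0],[0,0,0]],[[0,-0.11,0],[0,0,0]],[[0,-0.11,0],[0,0,0]]]' 1
```

```text
time: 10.9
eef_pos: [0.6021, -0.0438, 0.0289]
tool_rot: [-1.572, -0.001, -1.58]
force: [0.5, 0.3, -0.3]
opening: 0.0317
time: 11.8
eef_pos: [0.6048, -0.044, 0.1443]
tool_rot: [-1.563, -0.002, -1.58]
force: [0.9, 0.8, 0.6]
opening: 0.0923
```

```bash
python3 -m creep '[[[-0.01,0,-0.04],[-0.45,0,0]],[[-0.02,0,-0.08],[-0.45,0,0]],[[-0.035,0,-0.12],[-0.45,0.3,0]],[[-0.035,0,-0.13],[-0.45,0.3,0]],[[-0.035,0,-0.13],[-0.45,0.3,0]],[[-0.035,0.04,-0.13],[-0.45,0.3,0]],[[-0.035,0.08,-0.13],[-0.45,0.3,0]],[[-0.035,0.121,-0.13],[-0.45,0.3,0]],[[-0.035,0.121,-0.13],[-0.45,0.3,0]],[[-0.035,0.121,-0.13],[-0.45,0.3,0]]]'
python3 -m creep '[[[0,0,0],[0,0,0]],[[0,0,0],[0,0,0]],[[0,0,0],[0,0,0]],[[0,0,0],[0,0,0]],[[0,0,0],[0,0,0]],[[0,0,0],[0,0,0]],[[0,0,0],[0,0,0]],[[0,0,0],[0,0,0]],[[0,0,0],[0,0,0]],[[0,0,0],[0,0,0]]]' 0 15
```

```text
time: 12.8
eef_pos: [0.4769, -0.0084, 0.0225]
tool_rot: [-1.572, -0.002, -1.585]
force: [0.4, 0.7, 0.4]
opening: 0.0933
time: 13.8
eef_pos: [0.4768, -0.0084, 0.0225]
tool_rot: [-1.572, -0.002, -1.585]
force: [-1.2, -0.4, 0.1]
opening: 0.032
```

```bash
python3 -m creep '[[[0,-0.03,0],[0,0,0]],[[0,-0.06,0],[0,-0.8,0]],[[-0.01,-0.085,0.03],[0,-0.8,0]],[[-0.02,-0.085,0.07],[0,-0.8,0]],[[-0.036,-0.085,0.11],[0,-0.8,0]],[[-0.036,-0.085,0.133],[0,-0.8,0]],[[-0.036,-0.05,0.133],[0,-0.8,0]],[[-0.036,-0.03,0.133],[0,-0.8,0]],[[-0.036,-0.03,0.133],[0,-0.8,0]]]'
python3 - <<'E'
from workcell import vision,nets,telemetry
import cv2,numpy as np
im=vision.capture("wrist"); cv2.imwrite("pics/w4.png",im[:,:,::-1])
s=telemetry.state(); print(s["eef_pos"],s["tool_rot"],s["opening"])
E
```

```text
time: 14.7
eef_pos: [0.6086, 0.0258, 0.0494]
tool_rot: [-1.577, -0.002, -1.571]
force: [-0.1, -0.1, 0.1]
opening: 0.0316
[0.60959791 0.02576199 0.05127778] [-1.57450273 -0.0019556  -1.57126176] 0.03124621084120684
```

View pics/w4.png

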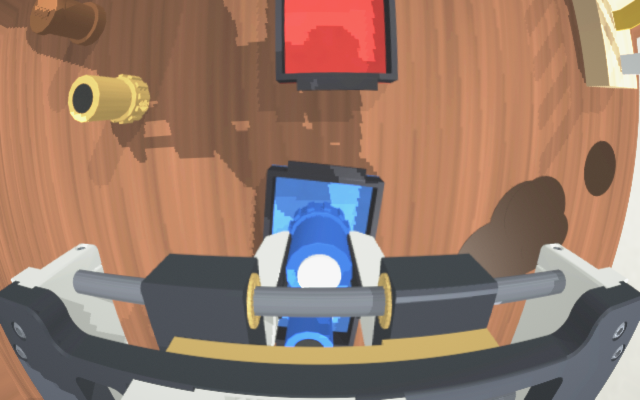

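The plug (white top at (319,272)) is over the far blue bay, and the connector stands upright behind it at (308,340). I'll release the plug.

```bash
python3 -m creep '[[[0,0.015,0],[0,0,0]],[[0,0.0225,0.001],[0.2,0,0]],[[0,0.0225,0.001],[0.2,0,0]],[[0,0.0225,0.001],[0.2,0,0]]]'
python3 -m creep '[[[0,0,0],[0,0,0]],[[0,0,0],[0,0,0]],[[0,0,0],[0,0,0]],[[0,0,0],[0,0,0]],[[0,0,0],[0,0,0]],[[0,-0.03,0],[0,0,0]],[[0,-0.07,0],[0,0,0]],[[0,-0.11,0],[0,0,0]],[[0,-0.11,0],[0,0,0]]]' 1
```

```text
time: 15.15
eef_pos: [0.6107, 0.0257, 0.029]
tool_rot: [-1.571, -0.002, -1.571]
force: [0.5, 0.2, -1.0]
opening: 0.0318
time: 16.05
eef_pos: [0.6133, 0.0259, 0.1445]
tool_rot: [-1.562, -0.002, -1.571]
force: [-0.5, -0.2, 0.3]
opening: 0.0926
```

```bash
python3 -m creep '[[[-0.025,0,-0.04],[-0.5,0,0]],[[-0.05,0,-0.08],[-0.5,0,0]],[[-0.075,0,-0.12],[-0.5,0,0]],[[-0.092,0,-0.15],[-0.5,0,0]],[[-0.092,0,-0.15],[-0.5,0,0]],[[-0.092,0.04,-0.15],[-0.5,0,0]],[[-0.092,0.08,-0.15],[-0.5,0,0]],[[-0.092,0.12,-0.15],[-0.5,0,0]],[[-0.092,0.12,-0.15],[-0.5,0,0]],[[-0.092,0.12,-0.15],[-0.5,0,0]]]'
python3 -m creep '[[[0,0,0],[0,0,0]],[[0,0,0],[0,0,0]],[[0,0,0],[0,0,0]],[[0,0,0],[0,0,0]],[[0,0,0],[0,0,0]],[[0,0,0],[0,0,0]],[[0,0,0],[0,0,0]],[[0,0,0],[0,0,0]],[[0,0,0],[0,0,0]],[[0,0,0],[0,0,0]]]' 0 20
```

```text
time: 17.05
eef_pos: [0.4648, 0.1174, 0.0232]
tool_rot: [-1.572, -0.002, -1.572]
force: [0.3, -0.5, 0.8]
opening: 0.0933
time: 18.05
eef_pos: [0.4647, 0.1174, 0.0232]
tool_rot: [-1.572, -0.002, -1.572]
force: [-0.2, 0.4, 0.4]
opening: 0.029
```

```bash
python3 -m creep '[[[0,-0.04,0],[0,0,0]],[[0,-0.08,0],[0,0,0]],[[0.02,-0.1,0],[0,0,0]],[[0.06,-0.1,0],[0,0,0]],[[0.1,-0.1,0.01],[0,0,0]],[[0.14,-0.1,0.02],[0,0,0]],[[0.18,-0.1,0.03],[0,0,0]],[[0.22,-0.1,0.04],[0,0,0]],[[0.26,-0.1,0.05],[0,0,0]],[[0.292,-0.1,0.06],[0,0,0]]]'
```

```text
time: 19.05
eef_pos: [0.5246, -0.1766, 0.1237]
tool_rot: [-1.572, -0.003, -1.572]
force: [-0.6, 0.7, -1.4]
opening: 0.03
```

```bash
python3 -m creep '[[[0,0,0.04],[0,0,0]],[[-0.001,0,0.08],[0,0,0]],[[-0.001,0,0.091],[0,0,0]],[[-0.001,0,0.091],[0,0,0]],[[-0.001,0.035,0.091],[0,0,0]],[[-0.001,0.07,0.091],[0,0,0]],[[-0.001,0.07,0.091],[0,0,0]]]'
python3 - <<'E'
from workcell import vision,nets,telemetry
import cv2,numpy as np
im=vision.capture("wrist"); cv2.imwrite("pics/w5.png",im[:,:,::-1])
s=telemetry.state(); print(s["eef_pos"],s["tool_rot"],s["opening"])
E
```

```text
time: 19.75
eef_pos: [0.6119, -0.1749, 0.0493]
tool_rot: [-1.58, 0.0, -1.573]
force: [-0.9, 0.8, -2.2]
opening: 0.0296
[ 0.61354093 -0.17548891  0.05218082] [-1.57634491e+00 -1.01421013e-03 -1.57266026e+00] 0.02949488477565809
```

View pics/w5.png

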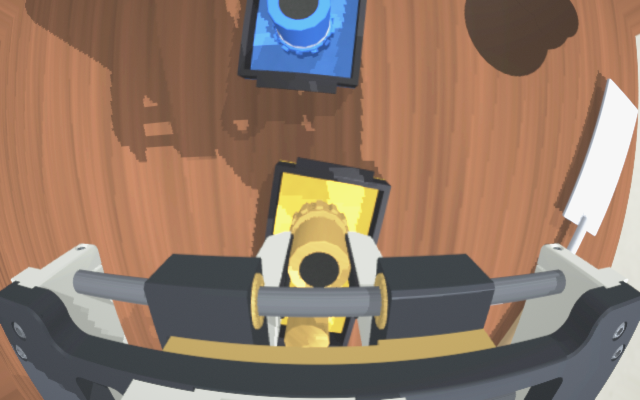

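The coupler (bore at (320,268)) is over the far yellow bay. The nozzle stands behind it at (305,335), and the connector is upright in the blue tray at (300,20). I'll release the coupler.

```bash
python3 -m creep '[[[0,0.015,0.001],[0.3,0,0]],[[0,0.0235,0.002],[0.3,0,0]],[[0,0.0235,0.002],[0.3,0,0]],[[0,0.0235,0.002],[0.3,0,0]]]'
python3 -m creep '[[[0,0,0],[0,0,0]],[[0,0,0],[0,0,0]],[[0,0,0],[0,0,0]],[[0,0,0],[0,0,0]],[[0,0,0],[0,0,0]],[[0,-0.03,0],[0,0,0]],[[0,-0.07,0],[0,0,0]],[[0,-0.11,0],[0,0,0]],[[0,-0.11,0],[0,0,0]],[[0,-0.11,0],[0,0,0]]]' 1
```

```text
time: 20.2
eef_pos: [0.6159, -0.1757, 0.0299]
tool_rot: [-1.57, -0.001, -1.573]
force: [1.0, 0.1, -0.7]
opening: 0.0301
time: 21.2
eef_pos: [0.6159, -0.1756, 0.1403]
tool_rot: [-1.569, -0.002, -1.573]
force: [-0.7, 0.3, -0.9]
opening: 0.0929
```

```bash
python3 -m creep '[[[-0.04,0,-0.018],[0,0,0]],[[-0.085,0,-0.036],[0,0,0]],[[-0.13,0,-0.054],[0,0,0]],[[-0.175,0,-0.072],[0,0,0]],[[-0.22,0,-0.09],[0,0,0]],[[-0.265,0,-0.108],[0,0,0]],[[-0.31,0,-0.126],[0,0,0]],[[-0.355,0,-0.144],[0,0,0]],[[-0.4,0,-0.162],[0,0,0]],[[-0.447,0,-0.184],[0,0,0]]]'
python3 -m creep '[[[0,0,0],[0,0,0]],[[0,0,0],[0,0,0]]]'
python3 - <<'E'
from workcell import vision,nets,telemetry
import cv2,numpy as np
im=vision.capture("wrist"); cv2.imwrite("pics/w6.png",im[:,:,::-1])
for t in ("sprinkler","red_tray"):
    for d in nets.landmark_of("wrist",t)[:4]: print(t,round(d["conf"],2),np.round(d["position"],3))
s=telemetry.state(); print(s["eef_pos"],s["tool_rot"],s["opening"])
E
```

```text
time: 22.2
eef_pos: [0.4319, 0.2713, 0.1377]
tool_rot: [-1.571, -0.003, -1.573]
force: [1.7, 0.7, -0.2]
opening: 0.0932
time: 22.4
eef_pos: [0.4307, 0.2716, 0.1362]
tool_rot: [-1.573, -0.004, -1.57]
force: [0.9, -0.6, -0.5]
opening: 0.0933
sprinkler 0.98 [0.434 0.276 0.002]
sprinkler 0.68 [0.41  0.194 0.002]
red_tray 0.67 [0.618 0.2   0.003]
[0.4322014  0.27016062 0.13707189] [-1.57187778 -0.00363512 -1.57425227] 0.09317645498438562
```

View pics/w6.png

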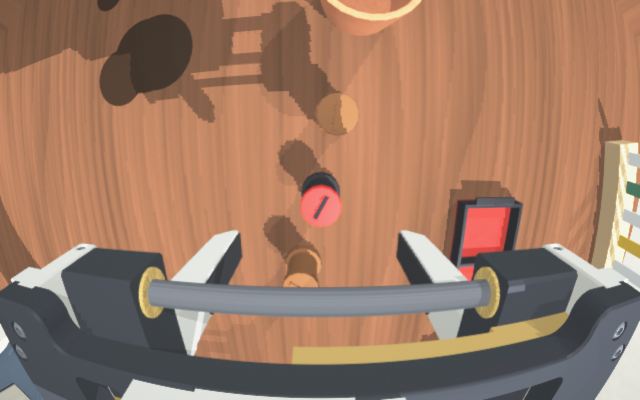

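The red cap with the black bar at (321,205), on a black body, lies between the fingers. The brown look-alikes are at (337,113) and (302,270), clear of the jaw line.

```bash
python3 -m creep '[[[-0.003,0.04,0],[0,0,0]],[[-0.003,0.08,0],[0,0,0]],[[-0.003,0.115,0],[0,0,0]],[[-0.003,0.115,0],[0,0,0]],[[-0.003,0.115,0],[0,0,0]]]'
python3 -m creep '[[[0,0,0],[0,0,0]],[[0,0,0],[0,0,0]],[[0,0,0],[0,0,0]],[[0,0,0],[0,0,0]],[[0,0,0],[0,0,0]],[[0,0,0],[0,0,0]],[[0,0,0],[0,0,0]],[[0,0,0],[0,0,0]],[[0,0,0],[0,0,0]],[[0,0,0],[0,0,0]]]' 0 15
```

```text
time: 23.05
eef_pos: [0.4326, 0.272, 0.0225]
tool_rot: [-1.572, -0.004, -1.576]
force: [-0.1, 1.1, 0.2]
opening: 0.0929
time: 24.05
eef_pos: [0.4326, 0.272, 0.0225]
tool_rot: [-1.573, -0.004, -1.576]
force: [-0.2, -0.7, -0.7]
opening: 0.0332
```

```bash
python3 -m creep '[[[0,-0.03,0],[0,0,0]],[[0,-0.06,0],[0,0,0]],[[0.01,-0.085,0.03],[0,0,0]],[[0.02,-0.085,0.07],[0,0,0]],[[0.03,-0.085,0.11],[0,0,0]],[[0.043,-0.085,0.15],[0,0,0]],[[0.043,-0.085,0.184],[0,0,0]],[[0.043,-0.05,0.184],[0,0,0]],[[0.043,-0.03,0.184],[0,0,0]],[[0.043,-0.03,0.184],[0,0,0]]]'
python3 - <<'E'
from workcell import vision,nets,telemetry
import cv2,numpy as np
im=vision.capture("wrist"); cv2.imwrite("pics/w7.png",im[:,:,::-1])
s=telemetry.state(); print(s["eef_pos"],s["tool_rot"],s["opening"])
E
```

```text
time: 25.05
eef_pos: [0.6146, 0.2275, 0.0491]
tool_rot: [-1.578, -0.006, -1.576]
force: [-0.1, 0.0, -0.7]
opening: 0.0331
[0.61566179 0.22794626 0.05127217] [-1.57513867 -0.00481159 -1.57568105] 0.03337213928204808
```

View pics/w7.png

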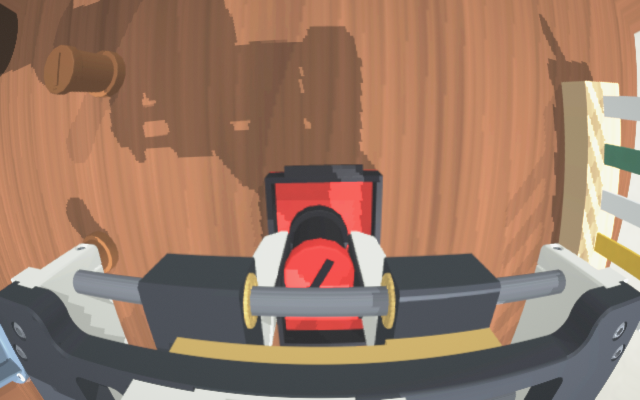

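The sprinkler, at (320,250), is upright over the far red bay. I'll release it, back off and check.

```bash
python3 -m creep '[[[0,0.015,0],[0,0,0]],[[0,0.023,0.001],[0.2,0,0.2]],[[0,0.023,0.001],[0.2,0,0.2]],[[0,0.023,0.001],[0.2,0,0.2]]]'
python3 -m creep '[[[0,0,0],[0,0,0]],[[0,0,0],[0,0,0]],[[0,0,0],[0,0,0]],[[0,0,0],[0,0,0]],[[0,0,0],[0,0,0]],[[0,-0.03,0],[0,0,0]],[[0,-0.07,0],[0,0,0]],[[0,-0.12,0],[0,0,0]],[[0,-0.17,-0.05],[0,0,0]],[[0,-0.2,-0.1],[0,0,0]]]' 1
python3 -m creep '[[[0,-0.03,-0.04],[0,0,0]],[[0,-0.05,-0.09],[0,0,0]],[[0,-0.05,-0.13],[0,0,0]],[[0,-0.05,-0.13],[0,0,0]],[[0,-0.05,-0.13],[0,0,0]]]'
python3 - <<'E'
from workcell import telemetry, vision, nets
import cv2,numpy as np
T=dict(yellow=(.610,-.209,-.17),blue=(.606,-.008,-.107),red=(.617,.193,.012))
for c in ("scene","side"):
    im=vision.capture(c); cv2.imwrite(f"pics/{c}1.png",im[:,:,::-1])
    for t,k in dict(brass_coupler="yellow",brass_nozzle="yellow",blue_connector="blue",blue_plug="blue",sprinkler="red",clay_pot=0,tin=0).items():
        for d in nets.landmark_of(c,t)[:3]:
            p=np.array(d["position"]); l=""
            if k: x,y,a=T[k]; R=np.array([[np.cos(a),np.sin(a)],[-np.sin(a),np.cos(a)]]); l=(R@(p[:2]-(x,y))).round(3)
            print(c,t,round(d["conf"],2),p.round(3),l)
a=cv2.imread("pics/scene1.png")[120:320,100:500]; b=cv2.imread("pics/side1.png")[140:340,190:450]
cv2.imwrite("pics/a2.png",np.vstack([cv2.resize(a,(600,300),interpolation=2),cv2.resize(b,(600,300),interpolation=2)]))
E
```

```text
time: 25.5
eef_pos: [0.6167, 0.2279, 0.0285]
tool_rot: [-1.571, -0.001, -1.576]
force: [0.0, 0.2, 0.4]
opening: 0.0338
time: 26.5
eef_pos: [0.5402, 0.2284, 0.2145]
tool_rot: [-1.569, -0.0, -1.576]
force: [0.8, -0.3, 0.1]
opening: 0.0929
time: 27.0
eef_pos: [0.41, 0.2293, 0.2648]
tool_rot: [-1.568, 0.0, -1.576]
force: [-0.2, 0.0, 0.1]
opening: 0.0931
scene brass_coupler 0.68 [ 0.62  -0.176  0.001] [0.004 0.034]
scene brass_nozzle 0.61 [ 0.604 -0.245  0.002] [ 0.    -0.037]
scene blue_connector 0.76 [ 0.601 -0.041  0.001] [-0.001 -0.033]
scene blue_connector 0.66 [0.467 0.462 0.001] [-0.188  0.452]
scene blue_plug 0.57 [0.612 0.026 0.006] [0.003 0.034]
scene blue_plug 0.24 [0.616 0.228 0.   ] [-0.016  0.236]
scene sprinkler 0.8 [0.453 0.344 0.003] [-0.162  0.153]
scene sprinkler 0.17 [0.612 0.024 0.01 ] [-0.007 -0.169]
scene clay_pot 0.79 [0.466 0.46  0.001] 
scene clay_pot 0.68 [ 0.602 -0.038  0.005] 
scene tin 0.88 [ 0.457 -0.439  0.001] 
scene tin 0.23 [ 0.602 -0.04   0.003] 
side brass_coupler 0.53 [ 0.618 -0.174  0.004] [0.002 0.036]
side brass_nozzle 0.45 [ 0.605 -0.242  0.007] [ 0.    -0.033]
side blue_connector 0.63 [ 0.602 -0.042  0.003] [-0.001 -0.035]
side blue_plug 0.79 [0.612 0.026 0.005] [0.003 0.034]
side sprinkler 0.9 [0.409 0.191 0.004] [-0.208  0.   ]
side sprinkler 0.74 [ 0.445  0.348 -0.002] [-0.17   0.157]
side sprinkler 0.52 [0.615 0.23  0.003] [-0.001  0.037]
side clay_pot 0.8 [ 0.473  0.46  -0.002] 
side clay_pot 0.39 [0.616 0.194 0.003] 
side tin 0.73 [ 0.456 -0.444 -0.003]
```

View pics/a2.png

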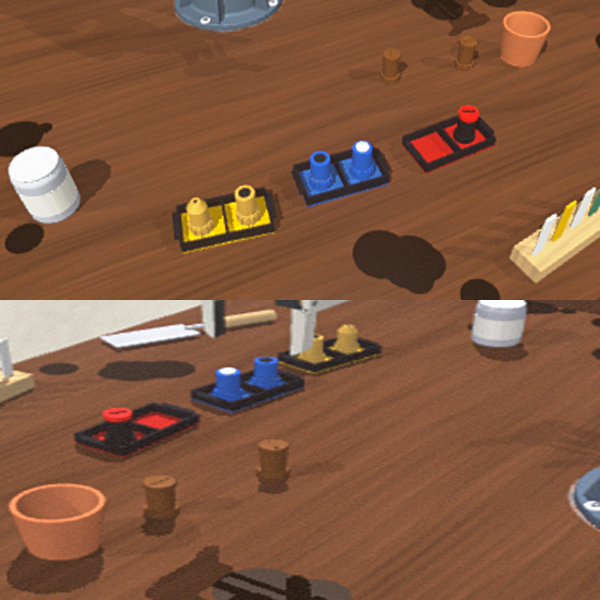

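Both views show all five fittings upright and centred in the right bays, the pot and tin in place, and the gripper clear.

```bash
python3 -c "
from workcell import ticket; print(ticket.job_done())"
```

```text
the job is handed in; nothing more can be done
None
```

All five fittings are sorted, and I handed the job in at about 28 s on the robot's clock. The system gives no verdict.

- **Placement:** the brass nozzle and coupler are in the yellow tray, the blue connector and plug in the blue tray, and the red-capped black sprinkler in the red tray.
- **Final check:** the last scene and side pictures show all five upright, one to a bay. The network positions put each about 4 mm or less from its bay centre, against a limit of 22 mm.
- **Pot, tin and look-alikes:** the clay pot and tin match their starting positions to within the networks' roughly 4 mm noise. The two brown sprinkler look-alikes still stand where they were.
- **Disagreements:** in the last scene picture the network found only a look-alike as the sprinkler, plus a weak false hit on the blue plug. The side camera network placed it within 3 mm of its bay centre, and both pictures show it there. A few other false labels, such as "clay pot" on a blue fitting, did not match the pictures and I ignored them.

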